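# Stand the fallen pasta box back up on the pantry riser

## Task

A flat pasta box has fallen over on the bamboo riser and sticks out over its front. Tip it up so that it stands upright on its long thin edge on the riser, with its broad side flat against the back board, and close it up along the board until its end touches the tall carton. Do not knock over or shove away the carton, the jar, the can or the measuring cup.

Things in the scene. Friction and masses are not known exactly. Their poses are not given: they have to be found in the camera images.
- riser: Fixed bamboo riser (low step shelf). Origin on the work shelf; x points from its open front to its back board (to the robot's left, world +y, within 0.4 rad), y along it, z up. Deck: top at z = 70 mm, 10 mm thick, x from -49 (front edge, no lip) to +50 mm, y from -213 to +213 mm, open underneath. End boards 60 mm above the deck, inner faces at y = -205 and +205 mm.
- board_foot (a point): Where the deck's top meets the inner face of the riser's back board, at mid-length (riser x = +50, y = 0, z = 70 mm); axes as the riser's. The back board runs the riser's whole length, is 8 mm thick and rises 60 mm above the deck.
- box: Loose blue pasta box, printed yellow face, rigid, 130 x 160 x 36 mm (own x, y, z), 0.2 to 0.5 kg. At the start it lies on the deck, face and own z up, x and y within 0.03 rad of the riser's. Origin: centre of its underside as it lies. Its -x long edge overhangs the deck's front by 35 to 52 mm; its +x edge is 4 to 21 mm from the back board. 35 mm or more is free at either end.
- box_center (a point): The middle of the pasta box (18 mm along its z from its origin); axes as the box's. With the box standing as wanted, its 160 mm side still runs along the riser, its own z is level and this point is 65 mm above the deck.
- carton: Tall green rice carton, loose, 0.6 kg, 62 x 62 x 150 mm tall, standing on the deck at one end of the riser (either end), its back and its outer side each about 4 mm from the boards. Origin at the centre of its underside; its axes are parallel to the riser's.
- jar: Amber glass jar with a steel cap, loose, 0.45 kg, 62 mm diameter, 100 mm tall, standing on the deck at the other end of the riser. Origin at the centre of its underside. Leave it alone.
- can: Food can with a red label, 74 mm diameter, 110 mm tall, loose on the work shelf behind the riser (world +y). Origin at the centre of its underside. Leave it alone.
- measure: Steel measuring cup, 72 mm diameter, 55 mm tall, loose on the work shelf to the right of the riser (world -y). Origin at the centre of its underside. Leave it alone.
Not all that is in view belongs to the job. There is more than one size of the box; the job needs the largest.

How it is judged:
On the way:
1. the pasta box stands upright on its long thin edge on the riser (angle between box's own z axis and vertical between 1.47 and 1.67 rad and height (world z) of box_center between 0.129 and 0.142 m), for 0.2 s.
At the end, for the whole second after the job is handed in: The pasta box stands at rest on its 160 mm edge on the deck, upright within about 6 degrees, broad side within 8 mm of the back board and parallel to it within 5 degrees, its end within 6 mm of the carton's side; carton and jar still stand within 25 mm of where they were (all of step 1 and x of box_center in the frame of riser between 0.024 and 0.036 m and angle between the y axis of box and the y axis of riser, either way round below 0.09 rad and (y of box_center in the frame of carton between 0.105 and 0.117 m or y of box_center in the frame of carton between -0.117 and -0.105 m) and linear speed of box below 0.01 m/s and angular speed of box below 0.1 rad/s and angle between each of carton, jar's own z axis and vertical below 0.1 rad and distance of each of carton, jar from where it was at the start of the episode below 0.025 m); the robot touches nothing.
It fails at once if the carton is shoved more than 30 mm or tipped (distance of carton from where it was at the start of the episode above 0.03 m or angle between carton's own z axis and vertical above 0.3 rad).
It fails at once if the jar is shoved more than 30 mm or tipped (distance of jar from where it was at the start of the episode above 0.03 m or angle between jar's own z axis and vertical above 0.3 rad).
It fails at once if the can is shoved more than 30 mm or tipped (distance of can from where it was at the start of the episode above 0.03 m or angle between can's own z axis and vertical above 0.3 rad).
It fails at once if the measuring cup is shoved more than 30 mm or tipped (distance of measure from where it was at the start of the episode above 0.03 m or angle between measure's own z axis and vertical above 0.3 rad).
It fails at once if the pasta box falls off the riser (height (world z) of box_center below 0.06 m).
It also fails if it takes over 53 s, if anything falls off the work surface, if the arm or the gripper's body presses on something with over 40 N, if the wrist force passes 120 N, or if a joint passes its speed limit or range.

## Robot

A 6-joint arm with a two-finger parallel gripper is mounted at the origin on the work surface. World frame = base frame: x ahead of the robot, y to its left, z up, the work surface at z = 0. Lengths are in m, angles in rad, forces in N, time in s.
With the tool pointing down it reaches from about 0.275 to 0.85 m from the base axis. Payload 5.2 kg.
Tool frame: the origin (TCP) lies on the centre line of the jaws, within the pads' length; the fingertips stand 25 mm ahead of it and the grasp point (between the pads) lies 6 mm ahead of it; z points along the fingers, y is the direction in which the jaws open and shut (so a half turn about z gives the same grasp; the last joint's range is limited). The gripper opens to 85 mm and grips with 20 to 120 N. Pads are 22 mm wide; open, the fingers measure 114 mm over their backs; the gripper's body (76 mm by 85 mm) begins 54 mm behind the grasp point. The pads swing forward as they close: fully open they stand 13 mm farther back than shut.
Start: joints at [-1.335, 0.259, 1.535, -0, 1.348, -0.203], TCP at [0.234, -0.498, 0.256] pointing down, gripper open.
Joint ranges: [-3.14, 3.14], [-0.91, 2.08], [0.19, 2.58], [-1.22, 4.36], [0.22, 2.71], [-3.12, 3.12]. Speed limits (rad/s): [2.57, 2.57, 3.14, 3.14, 3.14, 3.14].

## Interface

Orientations are given as a 3x3 rotation matrix whose columns are the frame's x, y, z axes.
In Python, from rig import arm gives the robot as it stands. The module is installed in compiled form; this text tells all that it offers.
- The arm moves only by the tool carry_out, never from a script. Its arguments are lists of equal length, an entry for each row: "xyz": the shift along the world's x, y, z as a fraction of full scale, a list of three; "rotation": the turn, a rotation vector about the world's x, y, z as a fraction of full scale, a list of three; "grip": the closure, from 0 (fully open) to 1 (shut). In form: {"xyz": [[x, y, z], ...], "rotation": [[rx, ry, rz], ...], "grip": [grip, ...]}. A call has 1 to 10 rows; each row shifts and turns the commanded pose from where the row before left it; what a row does not reach is not made up. Full scale, the value 1, is 0.15 m for a shift and 90 degrees for a turn. A row lasts 1/12 s, in which the tool goes at most 41.7 mm and 7.16 degrees, less where a joint would pass 70% of its speed; a pose out of reach is approached as far as the arm can. A call with a number of a shift or a turn outside -1 to 1 is refused whole. A call with a gripper value outside its range is refused whole. The fingers move at their own pace and stop on an object; "grip_force" is the grip in N (left out, the last holds). Time passes only in rows, so rows that do not move let the fingers close. It gives the time, the measured TCP pose, the force and the opening at its end, in the units of the state.
- arm.get_state(): the state, without advancing time (a new reading comes with each control period).
- arm.snapshot(name): name is "side" or "top" or "wrist"; returns a dict with "color" (384x512x3 uint8, blue, green, red), "depth" (384x512 float32, m along the optical axis (not along the pixel's ray), 0 where there is no reading), "fx", "fy", "cx", "cy" (pixels), "R" (3x3) and "t" (3): a world point X has camera coordinates R X + t. Camera axes: x right, y down, z forward; pixel columns grow to the right and rows downward; lengths in m; the calibration is good to about 2 mm. A picture is of the moment at which its call begins.
- arm.finish_job(): hands the job in, once; it reports no verdict.
The state is a dict: "t": time; "qpos": joint angles; "joint_velocities": joint speeds; "effort": joint torques, N m; "position": TCP position; "tool_rot": TCP orientation; "ft_force": force on the tool from outside, world axes, zero at the start; "ft_torque": the same for the moment, N m; "finger_gap": opening from 0.0 (shut) to 1.0 (fully open).
Only numpy, scipy, OpenCV 4.12 (cv2) and the standard library are available. Lean on these libraries where they do the work, as an engineer would, in place of code of your own. Each camera call takes 0.05 s, during which the arm holds its last target.

## Working session

There is one attempt and no reset: what is moved stays moved. The work goes in short steps, Python scripts to look and compute and a tool call to move; the robot and the scene stay as the last step left them, time stands still between calls to the robot, and variables do not carry over. Pictures are saved under pics/ and viewed, and the job is handed in when it is done.

Besides the shell and the picture viewer there is one more tool, called after "Call:" as name(argument=value, ...), one argument or row to a line, values as JSON. carry_out: Moves the arm, as the interface text tells. Shift numbers are shares of 0.15 m and turn numbers shares of 90 degrees, none past 1 either way. Its arguments: {"type":"object","properties":{"xyz":{"type":"array","items":{"type":"array","items":{"type":"number"}}},"rotation":{"type":"array","items":{"type":"array","items":{"type":"number"}}},"grip":{"type":"array","items":{"type":"number"}},"grip_force":{"type":"number"}},"required":["xyz","rotation","grip"]}

```bash
mkdir -p pics
cat > h.py <<'E'
import numpy as np, cv2
from rig import arm
def snap(n,f):
    s=arm.snapshot(n); cv2.imwrite('pics/'+f+'.png',s['color']); np.savez('pics/'+f+'.npz',**{k:np.asarray(v) for k,v in s.items()}); return s
def load(f): return dict(np.load('pics/'+f+'.npz'))
def cloud(s):
    d=s['depth']; v,u=np.indices(d.shape)
    P=np.stack([(u-s['cx'])/s['fx']*d,(v-s['cy'])/s['fy']*d,d],-1)
    W=(P-s['t'])@s['R']; W[d==0]=np.nan; return W
E
python3 - <<'E'
from h import *
for n in ['side','top','wrist']:
    s=snap(n,n+'0'); print(n,s['fx'],s['R'],s['t'])
st=arm.get_state(); print(st)
E
```

```text
side 461.53981613675813 [[-0.81923825 -0.57308313  0.02060145]
 [-0.33829023  0.45396282 -0.82430424]
 [ 0.46304256 -0.68227083 -0.56577213]] [0.44813205 0.26705807 1.22139597]
top 375.65526708824257 [[-0.02390891 -0.99949878 -0.02074968]
 [-0.9936693   0.02603824 -0.1092856 ]
 [ 0.10977111  0.01800542 -0.9937938 ]] [0.0020829  0.59762665 1.02196041]
wrist 297.26067338771554 [[ 0.42514495 -0.9051231  -0.00198365]
 [-0.85466349 -0.4021632   0.32835207]
 [-0.2979968  -0.13790187 -0.94455332]] [-0.55117256 -0.04429482  0.38223763]
{'t': 0.15, 'qpos': array([-1.33482692e+00,  2.59165305e-01,  1.53578565e+00, -3.17747447e-05,
        1.34797887e+00, -2.02789431e-01]), 'joint_velocities': array([ 8.86408083e-05, -8.05190515e-04, -1.37968347e-03,  6.61647387e-05,
       -2.14827201e-03, -2.95632916e-06]), 'effort': array([ 2.70976016e-03, -4.46388316e+01, -2.90821034e+01, -1.04322833e-04,
        8.26283649e-03, -1.73971455e-05]), 'position': array([ 0.23358422, -0.49755568,  0.25568966]), 'tool_rot': array([[ 9.05276675e-01,  4.24822345e-01, -3.42742424e-04],
       [ 4.24822416e-01, -9.05275783e-01,  1.29287312e-03],
       [ 2.38964975e-04, -1.31601255e-03, -9.99999106e-01]]), 'ft_force': array([0.12294682, 0.44599516, 0.26029739]), 'ft_torque': array([0.00251297, 0.0184257 , 0.01008518]), 'finger_gap': 1.0039094213697495}
```

View pics/side0.png

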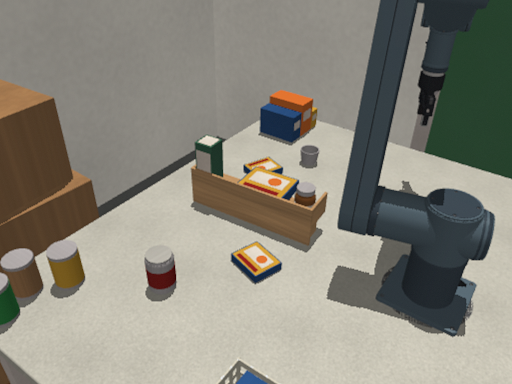

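View pics/top0.png

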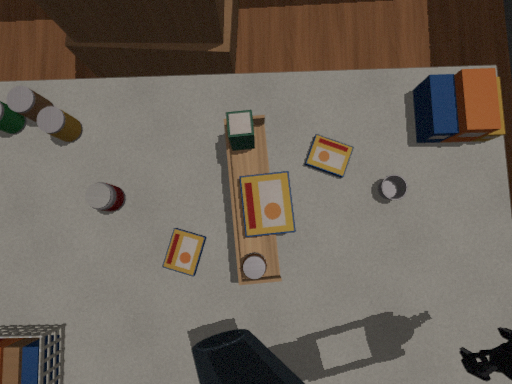

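View pics/wrist0.png

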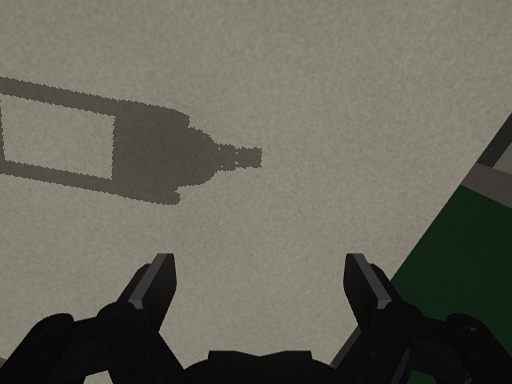

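Run:
```python
from h import *
s=load('top0'); W=cloud(s); c=s['color']; 
reg=(W[...,0]>0.2)&(W[...,0]<0.8)&(abs(W[...,1])<0.35)
z=W[...,2]
def rect(lo,hi,nm,u0=0,u1=512,v0=0,v1=384):
    m=reg&(z>lo)&(z<hi); mm=np.zeros_like(m); mm[v0:v1,u0:u1]=m[v0:v1,u0:u1]
    n,l,stt,ce=cv2.connectedComponentsWithStats(mm.astype(np.uint8))
    for i in range(1,n):
        if stt[i,4]<60: continue
        p=W[l==i]; r=cv2.minAreaRect(p[:,:2].astype(np.float32)); print(nm,stt[i],'c',np.round(r[0],4),'sz',np.round(r[1],4),'ang',round(r[2],2),'z',np.median(p[:,2]).round(4))
rect(.2,.24,'carton',200,300,90,170)
rect(.095,.113,'box',230,310,150,250)
rect(.12,.14,'boards',200,300,90,300)
rect(.16,.18,'jar',220,300,230,300)
rect(.06,.08,'deck',200,300,90,300)
rect(.1,.12,'can',70,140,160,230)
rect(.04,.06,'cup',360,420,160,220)
rect(.02,.06,'small',160,210,220,290)
rect(.02,.06,'small2',290,370,120,190)
```

```text
carton [226 110  28  30 726] c [0.731  0.0047] sz [0.0627 0.0617] ang 4.3 z 0.2207
box [ 239  171   57   66 3056] c [ 0.5485 -0.0569] sz [0.1602 0.13  ] ang 4.74 z 0.107
boards [224 119  58 166 702] c [0.5474 0.0281] sz [0.4353 0.1032] ang 17.81 z 0.1303
jar [243 256  22  23 410] c [ 0.3933 -0.0198] sz [0.0502 0.052 ] ang 88.56 z 0.1701
deck [ 230  123   50  154 2630] c [ 0.5632 -0.0221] sz [0.4112 0.0992] ang 4.14 z 0.0705
small [ 162  228   44   49 1367] c [0.4257 0.1767] sz [0.0926 0.1136] ang 72.52 z 0.0261
small2 [ 305  134   49   43 1289] c [ 0.6874 -0.2405] sz [0.1143 0.0935] ang 68.79 z 0.0268
```

```bash
cat >> h.py <<'E'
TH=np.deg2rad(4.3)
E
python3 - <<'E'
from h import *
s=load('top0'); W=cloud(s); z=W[...,2]
m=(z>.122)&(z<.137); m[:, :220]=0; m[:,280:]=0; m[:115]=0; m[290:]=0
p=W[m][:,:2]
# back-board: points between ends
for th in np.deg2rad([4.0,4.3,4.6]):
    a=np.array([np.cos(th),np.sin(th)]); b=np.array([-np.sin(th),np.cos(th)])
    A=p@a; B=p@b; k=B>0.0
    hi=[];lo=[]
    for q in np.arange(.36,.76,.04):
        kk=(A>q)&(A<q+.04)&(B>np.median(B)-.012)
        if kk.sum()>5: hi.append(B[kk].max()); lo.append(B[kk].min())
    print(np.round(hi,4),np.round(lo,4),A.min(),A.max())
m=(z>.06)&(z<.078); m[:, :225]=0; m[:,285:]=0; m[:115]=0; m[290:]=0
p=W[m][:,:2]
a=np.array([np.cos(TH),np.sin(TH)]); b=np.array([-np.sin(TH),np.cos(TH)])
print('deck A',(p@a).min(),(p@a).max(),(p@b).min(),(p@b).max())
A=p@a;B=p@b
for q in np.arange(.36,.76,.04):
    kk=(A>q)&(A<q+.04)
    if kk.sum()>5: print(round(q,2),B[kk].min().round(4),B[kk].max().round(4))
for n,c in dict(carton=(.731,.0047),box=(.5485,-.0569),jar=(.3933,-.0198),deck=(.5632,-.0221)).items(): print(n,np.array(c)@a,np.array(c)@b)
E
```

```text
[-0.0047 -0.0043 -0.0042 -0.0041 -0.0041 -0.004  -0.0038 -0.0036 -0.0036
 -0.0035] [-0.0175 -0.0124 -0.0123 -0.0121 -0.0121 -0.0118 -0.0119 -0.0117 -0.0207
 -0.0101] 0.3468833885826512 0.773537273565305
[-0.0067 -0.0064 -0.0066 -0.0068 -0.007  -0.007  -0.007  -0.0071 -0.0073
 -0.0074] [-0.0195 -0.0147 -0.0148 -0.0147 -0.0148 -0.0148 -0.0152 -0.0151 -0.0244
 -0.014 ] 0.3465839305800645 0.7730295995362697
[-0.0087 -0.0085 -0.009  -0.0094 -0.0098 -0.01   -0.0101 -0.0105 -0.011
 -0.0113] [-0.0215 -0.017  -0.0173 -0.0173 -0.0177 -0.0178 -0.0185 -0.0186 -0.0274
 -0.0179] 0.3462749708039453 0.77250073251027
deck A 0.3542773854228719 0.7654629955318183 -0.11427786032363665 -0.0144403188299566
0.36 -0.1132 -0.0144
0.4 -0.1135 -0.0144
0.44 -0.1133 -0.0145
0.48 -0.0319 -0.0147
0.52 -0.0315 -0.0147
0.56 -0.0313 -0.0149
0.6 -0.1127 -0.0149
0.64 -0.114 -0.0151
0.68 -0.1143 -0.0151
0.72 -0.1142 -0.0828
carton 0.7292947326229433 -0.0501226791824775
box 0.5426897561821079 -0.09786566576181982
jar 0.39070833422426676 -0.049233398904591975
deck 0.5599576373384834 -0.06426581039949282
```

Run:
```python
from h import *
s=load('top0'); W=cloud(s); z=W[...,2]
def R(u0,u1,v0,v1,lo,hi):
    m=np.zeros(z.shape,bool); m[v0:v1,u0:u1]=1; p=W[m&(z>lo)&(z<hi)]
    print(len(p),np.round(p.min(0),3),np.round(p.max(0),3)); 
R(370,412,170,205,.04,.07)
R(80,130,175,220,.09,.12)
R(230,262,100,155,.21,.23)
print(s['depth'][185:192,392],z[188,380:405].round(3))
# arm profile
w=cloud(load('side0'));
```

```text
212 [ 0.555 -0.441  0.04 ] [ 0.624 -0.37   0.06 ]
637 [0.545 0.348 0.09 ] [0.615 0.419 0.114]
615 [ 0.698 -0.027  0.21 ] [0.763 0.028 0.226]
[1.0763807 1.0709136 1.0715868 1.073796  1.0713011 1.066443  1.0711579] [0.041 0.058 0.055 0.002 0.006 0.009 0.006 0.003 0.006 0.008 0.001 0.007
 0.005 0.009 0.006 0.007 0.008 0.006 0.016 0.019 0.023 0.033 0.035 0.046
 0.046]
```

Call:
carry_out(
  xyz=[
    [0.2,0,0.2],
    [0.2,0,0.2],
    [0.2,0,0],
    [0.2,0,0],
  ],
  rotation=[
    [0.07,0,0],
    [0.07,0,0],
    [0.07,0,0],
    [0.07,0,0],
  ],
  grip=[0,0,0,0],
)

```text
t: 0.48
position: [0.35, -0.4986, 0.3143]
tool_rot: [[0.905, 0.425, 0.002], [0.387, -0.825, 0.412], [0.177, -0.372, -0.911]]
ft_force: [-0.2, -1.5, -1.1]
finger_gap: 0.999
```

Run:
```python
from h import *
st=arm.get_state(); print({k:np.round(st[k],4).tolist() for k in ['t','qpos','position','tool_rot']})
```

```text
{'t': 0.4833, 'qpos': [-1.2209, 0.5721, 0.9906, 0.1563, 1.9757, -0.0561], 'position': [0.35, -0.4986, 0.3143], 'tool_rot': [[0.9051, 0.4251, 0.0019], [0.3866, -0.825, 0.4122], [0.1768, -0.3724, -0.9111]]}
```

```bash
cat > kin.py <<'E'
import numpy as np
from scipy.spatial.transform import Rotation as Ro
from scipy.optimize import least_squares
def rot(q,s4,s6,c): return Ro.from_euler('ZYZYZ',[q[0],q[1]+q[2],s4*q[3],q[4],s6*q[5]+c])
D=[([-1.33482692e+00,2.59165305e-01,1.53578565,-3.177e-05,1.34797887,-.202789431],[0.23358422,-0.49755568,0.25568966],[[.905276,.424822,-.000343],[.424822,-.905276,.001293],[.000239,-.001316,-.999999]]),
([-1.2209,0.5721,0.9906,0.1563,1.9757,-0.0561],[0.35,-0.4986,0.3143],[[0.9051,0.4251,0.0019],[0.3866,-0.825,0.4122],[0.1768,-0.3724,-0.9111]])]
E
python3 - <<'E'
from kin import *
for s4 in(1,-1):
  for s6 in (1,-1):
    for c in np.arange(4)*np.pi/2:
      e=[ (Ro.from_matrix(R).inv()*rot(q,s4,s6,c)).magnitude() for q,p,R in D]
      if max(e)<.5: print(s4,s6,c,e)
E
```

```text
Traceback (most recent call last):
  File "kin.py", line 4, in rot
    def rot(q,s4,s6,c): return Ro.from_euler('ZYZYZ',[q[0],q[1]+q[2],s4*q[3],q[4],s6*q[5]+c])
                               ~~~~~~~~~~~~~^^^^^^^^^^^^^^^^^^^^^^^^^^^^^^^^^^^^^^^^^^^^^^^^^
  File "scipy/spatial/transform/_rotation.pyx", line 1413, in scipy.spatial.transform._rotation.Rotation.from_euler
ValueError: Expected axis specification to be a non-empty string of upto 3 characters, got ZYZYZ
```

Call:
carry_out(
  xyz=[
    [0.2,0.1,0.1],
    [0.2,0.1,0.1],
    [0.2,0.1,0],
    [0.2,0.1,0],
  ],
  rotation=[
    [0.07,0,0],
    [0.07,0,0],
    [0.07,0,0],
    [0.07,0,0],
  ],
  grip=[0,0,0,0],
)

```text
t: 0.82
position: [0.4699, -0.4382, 0.3421]
tool_rot: [[0.905, 0.425, 0.0], [0.275, -0.585, 0.763], [0.324, -0.69, -0.647]]
ft_force: [0.7, 0.2, -0.3]
finger_gap: 0.997
```

Run:
```python
from h import *
st=arm.get_state(); print({k:np.round(st[k],4).tolist() for k in ['t','qpos','position','tool_rot']})
```

```text
{'t': 0.8167, 'qpos': [-1.1058, 0.8384, 0.6479, 0.5281, 2.3948, 0.279], 'position': [0.4699, -0.4382, 0.3421], 'tool_rot': [[0.9051, 0.4252, 0.0002], [0.2748, -0.5853, 0.7629], [0.3245, -0.6904, -0.6466]]}
```

```bash
sed -i "s/^def rot.*/def rot(q,s4,s6,c): return Ro.from_euler('ZYZ',[q[0],q[1]+q[2],s4*q[3]])*Ro.from_euler('YZ',[q[4],s6*q[5]+c])/" kin.py
cat >> kin.py <<'E'
D.append(([-1.1058,0.8384,0.6479,0.5281,2.3948,0.279],[0.4699,-0.4382,0.3421],[[0.9051,0.4252,0.0002],[0.2748,-0.5853,0.7629],[0.3245,-0.6904,-0.6466]]))
def fkp(q,x,S):
    h,d,L1,L2,e,T=x
    r=Ro.from_euler('ZY',[q[0],q[1]]).apply([e*0,d,L1]); r[2]+=h
    r=r+Ro.from_euler('ZY',[q[0],q[1]+q[2]]).apply([e,0,L2])
    R=rot(q,*S)
    return r+R.apply([0,0,T]),R
E
python3 - <<'E'
from kin import *
for s4 in(1,-1):
  for s6 in (1,-1):
    for c in np.arange(4)*np.pi/2:
      e=[ (Ro.from_matrix(R).inv()*rot(q,s4,s6,c)).magnitude() for q,p,R in D]
      if max(e)<.8:
        S=(s4,s6,c); print(S,np.round(e,4))
        f=lambda x:np.concatenate([fkp(q,x,S)[0]-p for q,p,R in D])
        o=least_squares(f,[.3,.1,.4,.4,0,.25]); print(o.x.round(4),o.cost,np.round(o.fun,4))
E
```

```text
(1, 1, np.float64(1.5707963267948966)) [0.     0.0001 0.    ]
[0.2214 0.1108 0.5346 0.4258 0.06   0.3293] 1.53592814387123e-09 [-0.  0.  0.  0. -0.  0. -0.  0. -0.]
(1, -1, np.float64(1.5707963267948966)) [0.4056 0.1121 0.558 ]
[0.2214 0.1108 0.5346 0.4258 0.06   0.3293] 1.535928143843005e-09 [-0.  0.  0.  0. -0.  0. -0.  0. -0.]
(-1, -1, np.float64(1.5707963267948966)) [0.4056 0.3712 0.7406]
[-0.0995  0.1202 -0.0825  0.5144 -0.2652 -0.2712] 0.0011309247005973969 [ 0.0094  0.0009 -0.0195 -0.0044  0.0154  0.0333 -0.0043 -0.0148 -0.0138]
```

```bash
cat >> kin.py <<'E'
X=np.array([.2214,.1108,.5346,.4258,.06,.3293]); S=(1,1,np.pi/2)
LO=np.array([-3.14,-.91,.19,-1.22,.22,-3.12]);HI=np.array([3.14,2.08,2.58,4.36,2.71,3.12])
def ik(p,R,q0):
    def f(q):
        a,r=fkp(q,X,S); return np.concatenate([(a-p)*5,(R.inv()*r).as_rotvec()])
    o=least_squares(f,np.clip(q0,LO+1e-3,HI-1e-3),bounds=(LO,HI)); return o.x,np.abs(o.fun).max()
TH=np.deg2rad(4.25); a=np.array([np.cos(TH),np.sin(TH),0]); b=np.array([-np.sin(TH),np.cos(TH),0]); zz=np.array([0,0,1.])
def tool(phi,th,flip=0):
    # phi yaw, th tip angle 0..pi/2 ; tool z axis, tool y (jaw dir)
    z0=np.sin(phi)*a+np.cos(phi)*b; y0=zz*(1-2*flip)
    R=np.stack([np.cross(y0,z0),y0,z0],1)
    return Ro.from_rotvec(-a*th)*Ro.from_matrix(R)
def AB(A,B,z): return A*a+B*b+z*zz
E
python3 - <<'E'
from kin import *
rng=np.random.default_rng(0)
for flip in (0,1):
  for ph in np.deg2rad([0,20,30,40]):
    for Ag in (.5427,):
      seen=[]
      for k in range(25):
        q0=rng.uniform(LO,HI); q0[0]=rng.uniform(-2,1)
        q,e=ik(AB(Ag,-.155,.088),tool(ph,0,flip),q0)
        if e<1e-3 and not any(np.abs(q-s).max()<.01 for s in seen):
          seen.append(q)
          # track
          qq=q;es=[];tr=[]
          for th in np.linspace(0,np.pi/2,10):
            c0=AB(Ag,-.155,.088)-AB(Ag,-.0329,.07)
            p=AB(Ag,-.055,.075)+Ro.from_rotvec(-a*th).apply(c0)
            qq,ee=ik(p,tool(ph,th,flip),qq);es.append(ee);tr.append(qq)
          for dA in np.linspace(0,.076,4):
            qq,ee=ik(p+a*dA,tool(ph,th,flip),qq);es.append(ee)
          print(flip,np.rad2deg(ph).round(),q.round(2),'end',qq.round(2),'maxerr',np.round(max(es),4),'step',np.abs(np.diff(tr,axis=0)).max().round(2))
E
```

```text
0 0.0 [-0.81  1.13  1.29  0.83  2.1  -2.63] end [-0.17  0.42  1.44  0.    1.27 -1.81] maxerr 0.0 step 0.19
0 20.0 [-0.93  1.05  1.57  0.99  1.88 -2.71] end [-0.22  0.25  1.75  0.14  0.81 -1.94] maxerr 0.0 step 0.25
0 30.0 [-0.98  1.02  1.71  1.08  1.77 -2.78] end [-0.25  0.19  1.9   0.3   0.57 -2.11] maxerr 0.0 step 0.27
0 40.0 [-1.03  0.99  1.86  1.18  1.68 -2.87] end [-0.29  0.16  2.04  0.72  0.36 -2.54] maxerr 0.0 step 0.23
1 0.0 [-0.81  1.13  1.29  0.83  2.1   0.51] end [-0.17  0.42  1.44  0.    1.27  1.33] maxerr 0.0 step 0.19
1 20.0 [-0.93  1.05  1.57  0.99  1.88  0.43] end [-0.22  0.25  1.75  0.14  0.81  1.2 ] maxerr 0.0 step 0.25
1 30.0 [-0.98  1.02  1.71  1.08  1.77  0.36] end [-0.25  0.19  1.9   0.3   0.57  1.03] maxerr 0.0 step 0.27
1 40.0 [-1.03  0.99  1.86  1.18  1.68  0.27] end [-0.29  0.16  2.04  0.72  0.36  0.6 ] maxerr 0.0 step 0.23
```

```bash
cat >> kin.py <<'E'
def delta(p,R):
    from rig import arm
    st=arm.get_state(); q=st['qpos']
    d=p-st['position']; rv=(R*Ro.from_matrix(st['tool_rot']).inv()).as_rotvec()
    qe,e=ik(p,R,q)
    print('t',round(st['t'],2),'gap',round(st['finger_gap'],3),'d(m)',d.round(4),'xyz',(d/.15).round(3),'rv deg',np.rad2deg(rv).round(2),'rot',(rv/(np.pi/2)).round(4),'q',qe.round(2),'e',round(e,4),'F',np.round(st['ft_force'],1))
E
python3 - <<'E'
from kin import *
ph=np.deg2rad(20); g=AB(.5427,-.155,.088); R=tool(ph,0,1); td=R.apply([0,0,1]); pre=g-.1*td
print(g,td,pre)
delta(pre+[0,0,.15],R)
E
```

```text
[ 0.55269449 -0.1143551   0.088     ] [0.27144045 0.96245524 0.        ] [ 0.52555045 -0.21060062  0.088     ]
t 0.82 gap 0.997 d(m) [ 0.0557  0.2276 -0.1041] xyz [ 0.371  1.517 -0.694] rv deg [ 42.84  18.58 -23.71] rot [ 0.476   0.2065 -0.2634] q [-1.04  0.86  1.46  0.99  2.11  0.66] e 0.0 F [ 0.7  0.2 -0.3]
```

Call:
carry_out(
  xyz=[
    [0.046,0.19,-0.087],
    [0.046,0.19,-0.087],
    [0.046,0.19,-0.087],
    [0.046,0.19,-0.087],
    [0.046,0.19,-0.087],
    [0.046,0.19,-0.087],
    [0.046,0.19,-0.087],
    [0.046,0.19,-0.087],
    [0,0,0],
    [0,0,0],
  ],
  rotation=[
    [0.0595,0.0258,-0.0329],
    [0.0595,0.0258,-0.0329],
    [0.0595,0.0258,-0.0329],
    [0.0595,0.0258,-0.0329],
    [0.0595,0.0258,-0.0329],
    [0.0595,0.0258,-0.0329],
    [0.0595,0.0258,-0.0329],
    [0.0595,0.0258,-0.0329],
    [0,0,0],
    [0,0,0],
  ],
  grip=[0,0,0,0,0,0,0,0,0,0],
)

```text
t: 1.65
position: [0.5235, -0.2081, 0.2352]
tool_rot: [[0.963, -0.006, 0.269], [-0.269, 0.004, 0.963], [-0.007, -1.0, 0.003]]
ft_force: [0.4, -0.8, 0.2]
finger_gap: 1.0
```

Run:
```python
from kin import *
ph=np.deg2rad(20); g=AB(.5427,-.155,.088); R=tool(ph,0,1); td=R.apply([0,0,1]); pre=g-.1*td
delta(pre,R)
```

```text
t 1.65 gap 1.0 d(m) [ 0.0021 -0.0025 -0.1472] xyz [ 0.014 -0.017 -0.981] rv deg [-0.26 -0.32 -0.14] rot [-0.0028 -0.0035 -0.0015] q [-1.04  1.09  1.42  0.91  1.99  0.48] e 0.0 F [ 0.4 -0.8  0.2]
```

Call:
carry_out(
  xyz=[
    [0.014,-0.017,-0.18],
    [0,0,-0.2],
    [0,0,-0.2],
    [0,0,-0.2],
    [0,0,-0.2],
    [0,0,0],
    [0,0,0],
  ],
  rotation=[
    [-0.003,-0.0035,-0.0015],
    [0,0,0],
    [0,0,0],
    [0,0,0],
    [0,0,0],
    [0,0,0],
    [0,0,0],
  ],
  grip=[0,0,0,0,0,0,0],
)

```text
t: 2.23
position: [0.5263, -0.2138, 0.0896]
tool_rot: [[0.962, 0.005, 0.273], [-0.273, -0.006, 0.962], [0.006, -1.0, -0.005]]
ft_force: [0.0, -0.7, -0.0]
finger_gap: 1.001
```

Run:
```python
from kin import *
from h import snap
ph=np.deg2rad(20); g=AB(.5427,-.155,.088); R=tool(ph,0,1)
snap('top','top1');snap('side','side1'); snap('wrist','wrist1')
delta(g,R)
```

```text
t 2.38 gap 0.999 d(m) [ 0.0261  0.0996 -0.0039] xyz [ 0.174  0.664 -0.026] rv deg [0.56 0.41 0.08] rot [0.0062 0.0045 0.0009] q [-0.93  1.05  1.57  0.99  1.88  0.43] e 0.0 F [0.8 0.  0.3]
```

View pics/top1.png

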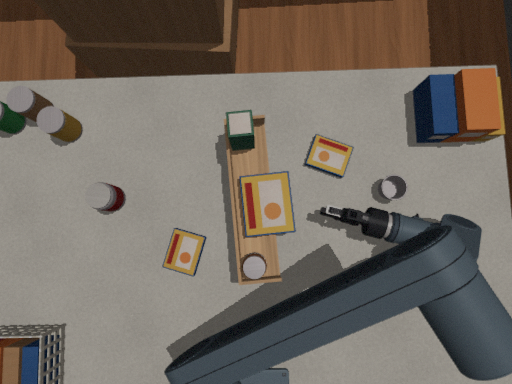

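View pics/wrist1.png

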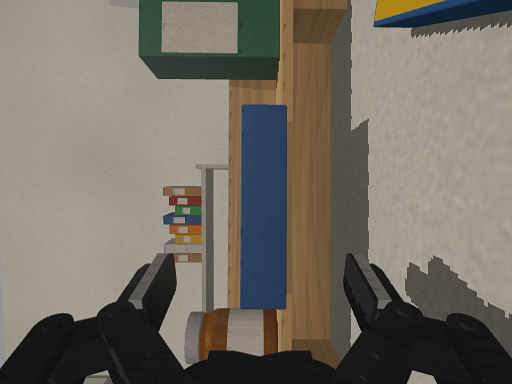

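Call:
carry_out(
  xyz=[
    [0.034,0.13,-0.02],
    [0.035,0.134,0],
    [0.035,0.134,0],
    [0.035,0.134,0],
    [0.035,0.132,0],
    [0,0,0],
    [0,0,0],
  ],
  rotation=[
    [0.005,0.004,0],
    [0,0,0],
    [0,0,0],
    [0,0,0],
    [0,0,0],
    [0,0,0],
    [0,0,0],
  ],
  grip=[0,0,0,0,0,0,0],
)

```text
t: 2.97
position: [0.5527, -0.1127, 0.0887]
tool_rot: [[0.963, 0.0, 0.271], [-0.271, -0.001, 0.963], [0.0, -1.0, -0.001]]
ft_force: [-0.1, 0.3, 0.4]
finger_gap: 0.997
```

Run:
```python
from kin import *
from h import snap
ph=np.deg2rad(20); g=AB(.5427,-.155,.088); R=tool(ph,0,1)
snap('side','side2'); snap('wrist','wrist2')
delta(g,R)
```

```text
t 3.07 gap 0.995 d(m) [ 0.     -0.0001 -0.0001] xyz [ 0.    -0.001 -0.   ] rv deg [0.08 0.01 0.09] rot [0.0009 0.0002 0.001 ] q [-0.93  1.05  1.57  0.99  1.88  0.43] e 0.0 F [ 0.   0.5 -0.4]
```

View pics/wrist2.png

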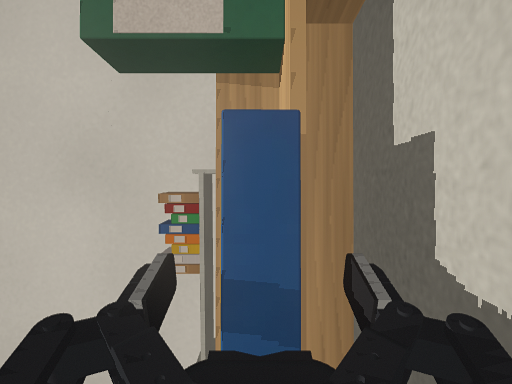

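View pics/side2.png

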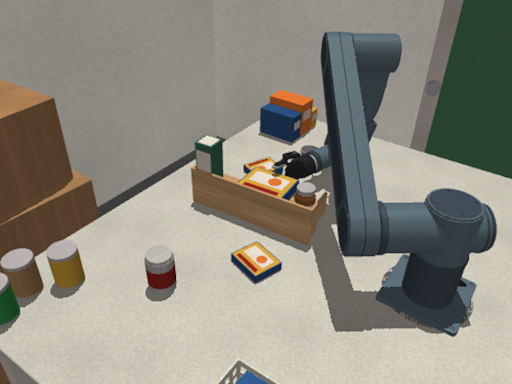

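The box (wrist image, columns 222–300) sits between the two pads (165/355), and the side view shows the gripper at its front edge. Close.

Call:
carry_out(
  xyz=[
    [0,0,0],
    [0,0,0],
    [0,0,0],
    [0,0,0],
    [0,0,0],
    [0,0,0],
    [0,0,0],
    [0,0,0],
  ],
  rotation=[
    [0,0,0],
    [0,0,0],
    [0,0,0],
    [0,0,0],
    [0,0,0],
    [0,0,0],
    [0,0,0],
    [0,0,0],
  ],
  grip=[1,1,1,1,1,1,1,1],
  grip_force=70,
)

```text
t: 3.73
position: [0.5523, -0.114, 0.0876]
tool_rot: [[0.962, -0.001, 0.274], [-0.274, 0.002, 0.962], [-0.001, -1.0, 0.002]]
ft_force: [-0.9, -4.9, 4.8]
finger_gap: 0.406
```

Run:
```python
from kin import *
from h import snap
snap('wrist','wrist3')
ph=np.deg2rad(20); g=AB(.5427,-.155,.088); R=tool(ph,0,1)
delta(g,R)
```

```text
t 3.78 gap 0.412 d(m) [ 0.0004 -0.0004  0.0004] xyz [ 0.003 -0.002  0.003] rv deg [-0.12 -0.04  0.13] rot [-0.0013 -0.0005  0.0015] q [-0.93  1.05  1.57  0.99  1.88  0.43] e 0.0 F [-1.3 -6.   5.5]
```

View pics/wrist3.png

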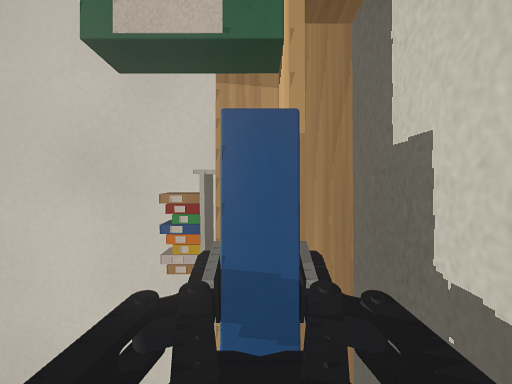

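Call:
carry_out(
  xyz=[
    [0,0,0.05],
    [0.004,-0.05,0],
    [0.004,-0.05,0],
    [0.004,-0.05,0],
    [0,0,0],
    [0,0,0],
  ],
  rotation=[
    [0,0,0],
    [0,0,0],
    [0,0,0],
    [0,0,0],
    [0,0,0],
    [0,0,0],
  ],
  grip=[1,1,1,1,1,1],
)

```text
t: 4.28
position: [0.5541, -0.1363, 0.0938]
tool_rot: [[0.962, -0.002, 0.273], [-0.273, 0.0, 0.962], [-0.002, -1.0, -0.0]]
ft_force: [-0.1, -0.6, -4.3]
finger_gap: 0.416
```

Run:
```python
from kin import *
from h import snap
snap('wrist','wrist4')
delta(AB(.5427,-.177,.0945),tool(np.deg2rad(20),0,1))
th=np.deg2rad(np.arange(0,91,4.5)); P=np.array([(-.122*np.cos(t)+.018*np.sin(t))*b+(.122*np.sin(t)+.018*np.cos(t))*zz for t in th])
print((np.diff(P,axis=0)/.15).round(3).tolist(), -a*4.5/90)
```

```text
t 4.33 gap 0.412 d(m) [ 0.0003 -0.0004  0.0006] xyz [ 0.002 -0.003  0.004] rv deg [-0.06 -0.14  0.09] rot [-0.0006 -0.0016  0.001 ] q [-0.94  1.05  1.53  0.98  1.91  0.46] e 0.0 F [-0.2 -0.6 -4. ]
[[-0.001, 0.012, 0.063], [-0.001, 0.017, 0.062], [-0.002, 0.022, 0.061], [-0.002, 0.026, 0.059], [-0.002, 0.031, 0.057], [-0.003, 0.035, 0.054], [-0.003, 0.039, 0.051], [-0.003, 0.043, 0.048], [-0.003, 0.047, 0.044], [-0.004, 0.05, 0.04], [-0.004, 0.053, 0.036], [-0.004, 0.056, 0.032], [-0.004, 0.058, 0.028], [-0.004, 0.06, 0.023], [-0.005, 0.062, 0.018], [-0.005, 0.063, 0.013], [-0.005, 0.064, 0.008], [-0.005, 0.064, 0.003], [-0.005, 0.064, -0.002], [-0.005, 0.064, -0.007]] [-0.04986251 -0.00370542 -0.        ]
```

View pics/wrist4.png

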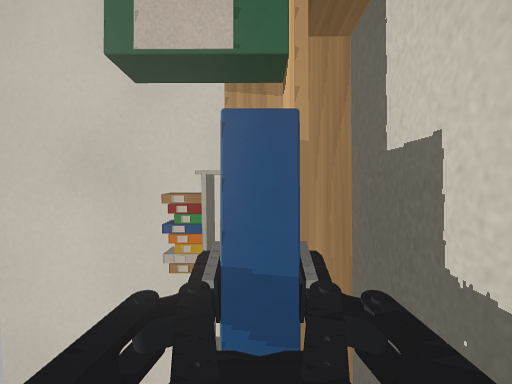

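Call:
carry_out(
  xyz=[
    [-0.001,0.012,0.063],
    [-0.001,0.017,0.062],
    [-0.002,0.022,0.061],
    [-0.002,0.026,0.059],
    [-0.002,0.031,0.057],
    [-0.003,0.035,0.054],
    [-0.003,0.039,0.051],
    [-0.003,0.043,0.048],
    [-0.003,0.047,0.044],
    [-0.004,0.05,0.04],
  ],
  rotation=[
    [-0.05,-0.0037,0],
    [-0.05,-0.0037,0],
    [-0.05,-0.0037,0],
    [-0.05,-0.0037,0],
    [-0.05,-0.0037,0],
    [-0.05,-0.0037,0],
    [-0.05,-0.0037,0],
    [-0.05,-0.0037,0],
    [-0.05,-0.0037,0],
    [-0.05,-0.0037,0],
  ],
  grip=[1,1,1,1,1,1,1,1,1,1],
)

```text
t: 5.17
position: [0.5497, -0.0866, 0.1755]
tool_rot: [[0.955, 0.05, 0.293], [-0.173, -0.708, 0.685], [0.242, -0.705, -0.667]]
ft_force: [0.3, 0.0, -4.5]
finger_gap: 0.409
```

Run:
```python
from kin import *
from h import snap
snap('side','side5');snap('top','top5')
t=np.pi/4
delta(AB(.5427,-.055,.0765)+(-.122*np.cos(t)+.018*np.sin(t))*b+(.122*np.sin(t)+.018*np.cos(t))*zz,tool(np.deg2rad(20),t,1))
```

```text
t 5.27 gap 0.411 d(m) [ 0.0009 -0.0035 -0.0021] xyz [ 0.006 -0.023 -0.014] rv deg [ 0.18  0.1  -0.09] rot [ 0.002   0.0011 -0.001 ] q [-0.81  0.46  1.76  0.77  1.4   0.51] e 0.0 F [-0.  -0.9 -4.1]
```

View pics/side5.png

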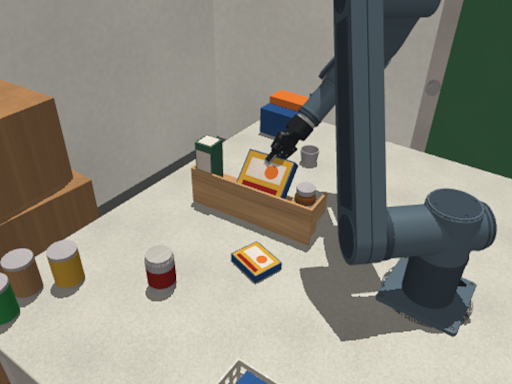

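View pics/top5.png

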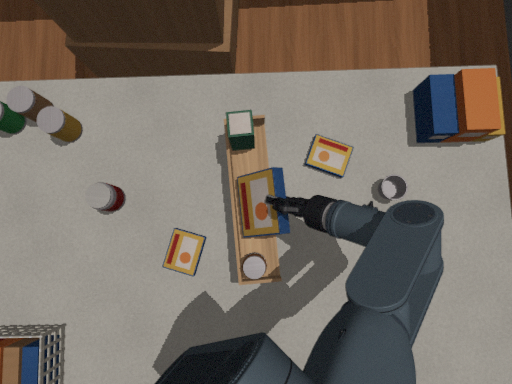

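Call:
carry_out(
  xyz=[
    [0.002,0.03,0.022],
    [-0.004,0.056,0.032],
    [-0.004,0.058,0.028],
    [-0.004,0.06,0.023],
    [-0.005,0.062,0.018],
    [-0.005,0.063,0.013],
    [-0.005,0.064,0.008],
    [-0.005,0.064,0.003],
    [-0.005,0.064,-0.002],
    [-0.005,0.064,-0.007],
  ],
  rotation=[
    [-0.05,-0.0037,0],
    [-0.05,-0.0037,0],
    [-0.05,-0.0037,0],
    [-0.05,-0.0037,0],
    [-0.05,-0.0037,0],
    [-0.05,-0.0037,0],
    [-0.05,-0.0037,0],
    [-0.05,-0.0037,0],
    [-0.05,-0.0037,0],
    [-0.05,-0.0037,0],
  ],
  grip=[1,1,1,1,1,1,1,1,1,1],
)

```text
t: 6.1
position: [0.5431, 0.0013, 0.1945]
tool_rot: [[0.938, 0.071, 0.339], [0.068, -0.997, 0.022], [0.339, 0.002, -0.941]]
ft_force: [0.3, 0.7, -3.3]
finger_gap: 0.412
```

Run:
```python
from kin import *
from h import snap
snap('side','side6');snap('top','top6');snap('wrist','wrist6')
t=np.pi/2
delta(AB(.5427,-.055,.0765)+(-.122*np.cos(t)+.018*np.sin(t))*b+(.122*np.sin(t)+.018*np.cos(t))*zz,tool(np.deg2rad(20),t,1))
```

```text
t 6.25 gap 0.412 d(m) [0.001  0.0006 0.004 ] xyz [0.006 0.004 0.026] rv deg [ 0.02 -0.2  -0.1 ] rot [ 0.0002 -0.0022 -0.0011] q [-0.27  0.12  1.92  0.16  0.78  1.13] e 0.0 F [-0.7  1.5 -1.9]
```

View pics/side6.png

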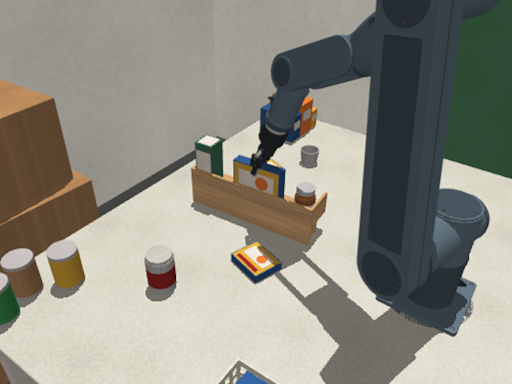

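View pics/top6.png

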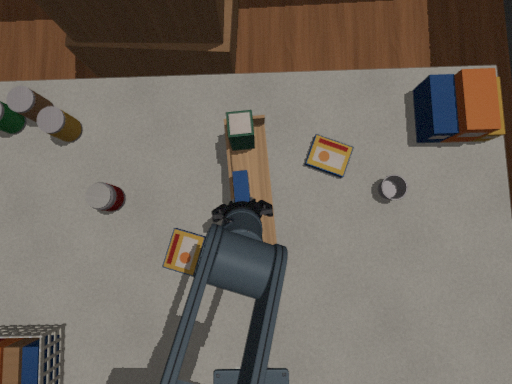

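View pics/wrist6.png

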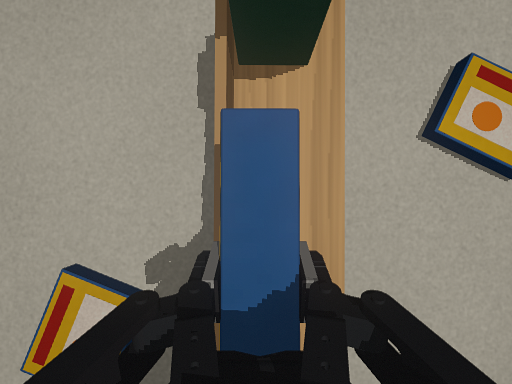

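```bash
cat >> h.py <<'E'
from kin import a as aa,b as bb
def meas(f):
    s=load(f); W=cloud(s); c=s['color'].astype(int); z=W[...,2]; A=W@aa; B=W@bb
    blue=(c[...,0]>c[...,2]+25)&(z>.185)&(z<.215)&(A>.4)&(A<.72)&(abs(B+.03)<.06)
    p=np.stack([A[blue],B[blue],z[blue]],1); print('box',len(p),'A',np.percentile(p[:,0],[1,99]).round(4),p[:,0].max().round(4),'B',np.percentile(p[:,1],[1,50,99]).round(4),'z',np.median(p[:,2]).round(4))
    if len(p)>20:
        k=np.polyfit(p[:,0],p[:,1],1); print('slope',k[0].round(4))
    g=(z>.21)&(z<.232)&(A>.68)&(A<.79)&(abs(B+.05)<.06); q=np.stack([A[g],B[g]],1)
    print('carton A',np.percentile(q[:,0],[1,99]).round(4),'B',np.percentile(q[:,1],[1,99]).round(4),'mean',q.mean(0).round(4),len(q))
E
python3 - <<'E'
from h import *
meas('top0'); meas('top6')
E
```

```text
Traceback (most recent call last):
  File "h.py", line 15, in meas
    p=np.stack([A[blue],B[blue],z[blue]],1); print('box',len(p),'A',np.percentile(p[:,0],[1,99]).round(4),p[:,0].max().round(4),'B',np.percentile(p[:,1],[1,50,99]).round(4),'z',np.median(p[:,2]).round(4))
                                                                    ~~~~~~~~~~~~~^^^^^^^^^^^^^^^
IndexError: index -1 is out of bounds for axis 0 with size 0
```

Run:
```python
from h import *
meas('top6')
```

```text
box 459 A [0.5481 0.6205] 0.6211 B [-0.0551 -0.0381 -0.0206] z 0.2006
slope 0.0157
carton A [0.6986 0.7594] B [-0.0798 -0.0193] mean [ 0.7281 -0.0495] 699
```

Call:
carry_out(
  xyz=[
    [0.04,0.004,0.015],
    [0.08,0.007,0],
    [0.08,0.007,0],
    [0.08,0.007,0],
    [0.08,0.007,0],
    [0.06,0.006,0],
    [0.03,0.003,0],
    [0.02,0.002,0],
    [0,0,0],
    [0,0,0],
  ],
  rotation=[
    [0,0,-0.006],
    [0,0,0],
    [0,0,0],
    [0,0,0],
    [0,0,0],
    [0,0,0],
    [0,0,0],
    [0,0,0],
    [0,0,0],
    [0,0,0],
  ],
  grip=[1,1,1,1,1,1,1,1,1,1],
)

```text
t: 7.08
position: [0.6144, 0.0066, 0.1976]
tool_rot: [[0.938, 0.062, 0.341], [0.059, -0.998, 0.019], [0.342, 0.002, -0.94]]
ft_force: [-0.6, 0.9, -3.7]
finger_gap: 0.413
```

Run:
```python
from h import *
snap('top','top7'); snap('wrist','wrist7'); meas('top7'); st=arm.get_state(); p=st['position']; print(p@aa,p@bb,p[2],st['ft_force'],st['t'])
print(st['tool_rot'].round(4))
```

```text
box 402 A [0.6295 0.6991] 0.6993 B [-0.0584 -0.0415 -0.0241] z 0.2041
slope 0.0088
carton A [0.6986 0.7597] B [-0.0798 -0.0194] mean [ 0.7283 -0.0497] 695
0.6131236635673672 -0.03868424235350229 0.19793911855806995 [ 0.25305636  0.08847577 -4.7057302 ] 7.1833
[[ 0.9378  0.0623  0.3417]
 [ 0.0594 -0.9981  0.0189]
 [ 0.3422  0.0025 -0.9396]]
```

View pics/wrist7.png

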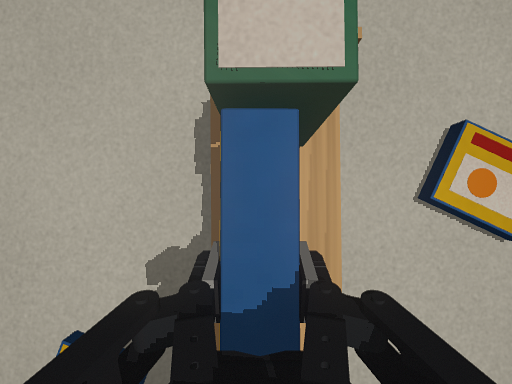

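Call:
carry_out(
  xyz=[
    [-0.002,0.025,0],
    [-0.002,0.025,-0.008],
    [0,0,-0.008],
    [0,0,-0.008],
    [0,0,0],
    [0,0,0],
  ],
  rotation=[
    [0,0,0],
    [0,0,0],
    [0,0,0],
    [0,0,0],
    [0,0,0],
    [0,0,0],
  ],
  grip=[1,1,1,1,1,1],
)

```text
t: 7.68
position: [0.6148, 0.0138, 0.1951]
tool_rot: [[0.937, 0.063, 0.344], [0.061, -0.998, 0.017], [0.344, 0.005, -0.939]]
ft_force: [1.3, -5.4, -2.2]
finger_gap: 0.411
```

Run:
```python
from h import *
snap('top','top8'); meas('top8'); st=arm.get_state(); p=st['position']; print(p@aa,p@bb,p[2],st['ft_force'],st['t'])
```

```text
box 405 A [0.6287 0.6986] 0.6994 B [-0.0513 -0.0345 -0.0168] z 0.2015
slope 0.0241
carton A [0.6987 0.7597] B [-0.0798 -0.0194] mean [ 0.7283 -0.0496] 694
0.6141490207501941 -0.03178849590629416 0.19510147334193828 [-0.04051406 -5.3825972  -2.13026174] 7.7333
```

Call:
carry_out(
  xyz=[
    [0.013,0.001,0],
    [0.013,0.001,0],
    [0,0,-0.005],
    [0,0,0],
  ],
  rotation=[
    [0,0,0],
    [0,0,0],
    [0,0,0],
    [0,0,0],
  ],
  grip=[1,1,1,1],
)

```text
t: 8.07
position: [0.6175, 0.0141, 0.1945]
tool_rot: [[0.938, 0.063, 0.342], [0.061, -0.998, 0.017], [0.342, 0.005, -0.94]]
ft_force: [-6.8, -4.9, 5.2]
finger_gap: 0.409
```

Run:
```python
from h import *
snap('top','top9'); snap('wrist','wrist9'); snap('side','side9');meas('top9'); st=arm.get_state(); p=st['position']; print(p@aa,p@bb,p[2],st['ft_force'],st['t'])
```

```text
box 401 A [0.6333 0.6988] 0.6991 B [-0.0512 -0.0343 -0.0166] z 0.2008
slope 0.0098
carton A [0.6986 0.7596] B [-0.0798 -0.0194] mean [ 0.7282 -0.0495] 696
0.616844459724638 -0.031656382025892715 0.1945268168222816 [-7.95105926 -5.62616069  4.70464449] 8.2167
```

View pics/wrist9.png

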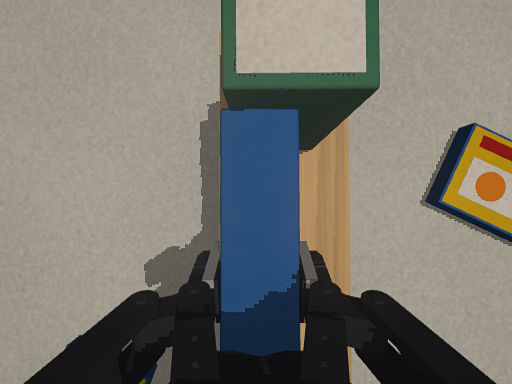

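View pics/side9.png

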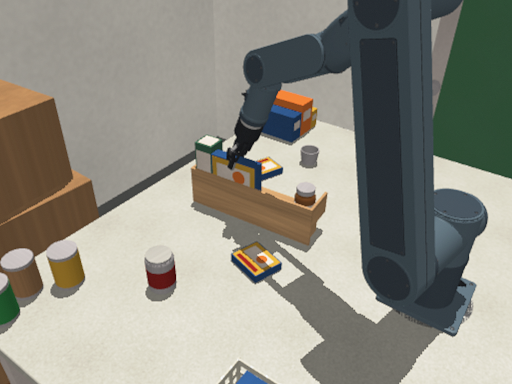

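Call:
carry_out(
  xyz=[
    [0.013,0.001,0.005],
    [0.006,0,0.005],
    [0,0,0],
    [0,0,0],
  ],
  rotation=[
    [0,0,0],
    [0,0,0],
    [0,0,0],
    [0,0,0],
  ],
  grip=[1,1,1,1],
)

```text
t: 8.55
position: [0.6196, 0.0143, 0.1946]
tool_rot: [[0.939, 0.064, 0.339], [0.061, -0.998, 0.018], [0.34, 0.004, -0.94]]
ft_force: [-5.8, -5.9, -1.4]
finger_gap: 0.407
```

Run:
```python
from h import *
snap('top','top10');meas('top10'); st=arm.get_state(); p=st['position']; print(p@aa,p@bb,p[2],st['ft_force'],st['t'])
print(st['tool_rot']@np.array([0,0,1]))
```

```text
box 390 A [0.6356 0.6997] 0.7006 B [-0.0512 -0.0345 -0.0165] z 0.201
slope 0.0083
carton A [0.6998 0.761 ] B [-0.0798 -0.0194] mean [ 0.7293 -0.0496] 696
0.6189852868376327 -0.031671476759713664 0.1945806437680833 [-5.75643111 -6.48809754 -1.0044434 ] 8.6
[ 0.33937531  0.01769146 -0.94048467]
```

Call:
carry_out(
  xyz=[
    [0,0,-0.006],
    [0,0,0],
    [0,0,0],
    [0,0,0],
    [0,0,0],
    [0,0,0],
    [0,0,0],
    [0,0,0],
  ],
  rotation=[
    [0,0,0],
    [0,0,0],
    [0,0,0],
    [0,0,0],
    [0,0,0],
    [0,0,0],
    [0,0,0],
    [0,0,0],
  ],
  grip=[1,0.5,0.4,0.3,0.2,0.1,0,0],
)

```text
t: 9.27
position: [0.6212, 0.015, 0.1944]
tool_rot: [[0.937, 0.062, 0.343], [0.06, -0.998, 0.019], [0.343, 0.003, -0.939]]
ft_force: [0.5, 0.9, -0.4]
finger_gap: 1.001
```

Run:
```python
from h import *
snap('top','top11');meas('top11'); snap('wrist','wrist11'); st=arm.get_state(); p=st['position']; print(p@aa,p@bb,p[2],st['ft_force'],st['t'],st['finger_gap'])
```

```text
box 376 A [0.6359 0.6992] 0.6995 B [-0.0512 -0.0346 -0.0164] z 0.2004
slope 0.0104
carton A [0.6986 0.76  ] B [-0.0798 -0.0193] mean [ 0.7281 -0.0497] 697
0.620518327219527 -0.031215546143318552 0.19435608981016575 [ 0.99126666  0.64777397 -0.309765  ] 9.3667 1.0007248955265342
```

View pics/wrist11.png

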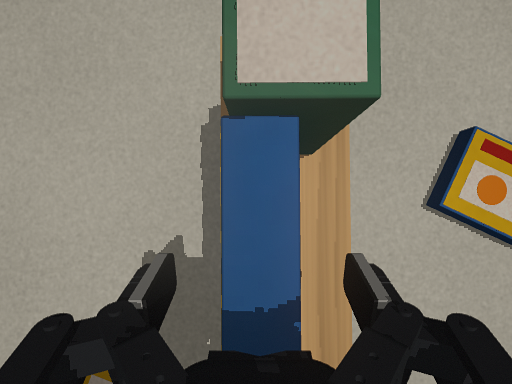

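Call:
carry_out(
  xyz=[
    [-0.034,-0.002,0.094],
    [-0.068,-0.004,0.188],
    [-0.068,-0.004,0.188],
    [-0.068,-0.004,0.188],
    [-0.068,-0.004,0.188],
    [-0.1,-0.1,0.188],
    [-0.2,-0.2,0],
    [-0.2,-0.2,0],
    [-0.2,-0.2,0],
    [0,0,0],
  ],
  rotation=[
    [0,0,0],
    [0,0,0],
    [0,0,0],
    [0,0,0],
    [0,0,0],
    [0,0,0],
    [0,0,0],
    [0,0,0],
    [0,0,0],
    [0,0,0],
  ],
  grip=[0,0,0,0,0,0,0,0,0,0],
)

```text
t: 10.2
position: [0.4681, -0.0964, 0.3496]
tool_rot: [[0.938, 0.055, 0.342], [0.054, -0.998, 0.013], [0.342, 0.006, -0.94]]
ft_force: [-0.0, 0.6, -0.7]
finger_gap: 1.001
```

Run:
```python
from h import *
snap('top','top12');meas('top12'); snap('side','side12')
st=arm.get_state(); print(st['t'],st['position'])
```

```text
box 1000 A [0.5398 0.6978] 0.7 B [-0.0509 -0.0335 -0.0161] z 0.2004
slope -0.0092
carton A [0.6985 0.7597] B [-0.0798 -0.0194] mean [ 0.7281 -0.0497] 698
10.3 [ 0.47107991 -0.09310746  0.34997977]
```

View pics/side12.png

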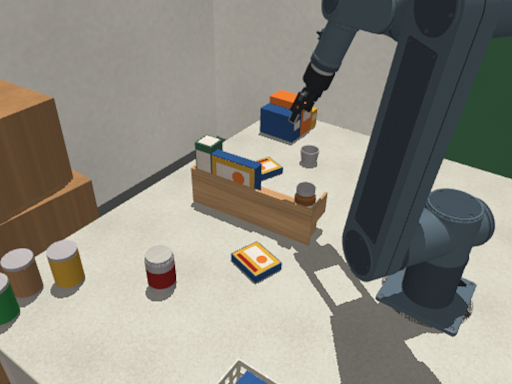

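View pics/top12.png

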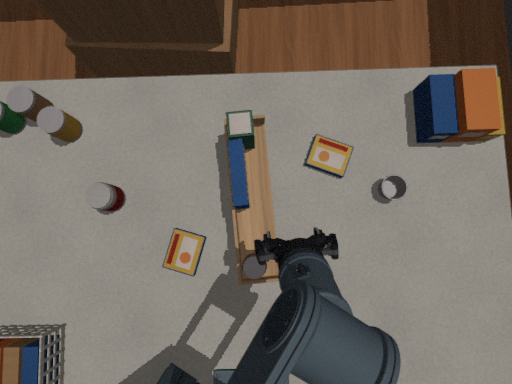

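Run:
```python
from h import *
s=load('top12'); W=cloud(s); c=s['color'].astype(int); z=W[...,2]; A=W@aa; B=W@bb
m=(c[...,0]>c[...,2]+25)&(z>.19)&(z<.21)&(A>.4)&(A<.72)&(abs(B+.03)<.06)
r=cv2.minAreaRect(np.stack([A[m],B[m]],1).astype(np.float32)); print(r)
s=load('side12'); W=cloud(s); z=W[...,2]; A=W@aa; B=W@bb
m=(z>.14)&(z<.195)&(A>.56)&(A<.68)&(B>-.03)&(B<.01)
X=np.c_[A[m],z[m],np.ones(m.sum())]; k=np.linalg.lstsq(X,B[m],rcond=None)[0]; print('face yaw,tilt',k[:2],'B at .13',k@[.62,.13,1])
arm.finish_job()
```

```text
((0.619111955165863, -0.03346291556954384), (0.03541748970746994, 0.16186967492103577), 89.7423095703125)
face yaw,tilt [-0.0113824  -0.02662438] B at .13 -0.00922722803879212
the job is handed in; nothing more can be done
```

The pasta box now stands on its long edge against the back board, with its end touching the tall carton. I handed the job in at about 10.3 s of the 53 s. `finish_job` reports no verdict, so this rests on my own last checks.

I gripped the overhanging front edge from the front at a 20° yaw to clear the measuring cup, then lifted the box slightly and pulled it about 22 mm off the board. I tipped it up 90° in the grip, slid it about 75 mm towards the carton, and pressed it lightly against the board and carton. Then I released it and backed away.

| Check | Measured | Wanted |
|---|---|---|
| Box centre to carton centre, along the riser | about 0.110 m | 0.105 to 0.117 m |
| Box centre, riser x | about 0.031 m | 0.024 to 0.036 m |
| Box yaw against the board | 0.3° to 0.7° | under about 5° |
| Box tilt | about 1.5° | within about 6° |
| Box top height | 0.200 m, so centre about 0.135 m | centre 0.129 to 0.142 m |

- **Carton:** It moved about 1 mm while I pressed the box against it, and was back in its starting place after release.
- **Jar, can and measuring cup:** They look unmoved in the last pictures; I did not measure them again. In the last top view the jar is in shadow, with the gripper close to it.
- **One disagreement:** In the last check the side camera put the box's back face about 5 mm further back than the top camera did, at a height above the board. I put this down to calibration and trusted the top view, which agreed with the contact force I felt on the board.

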